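Free the seized lock pin and clip it on the snap hook

TASK

The lock pin of the heavy sample holder is stuck in its sloping bore with cured resin. Twist it back and forth while pulling gently until it comes out, without dragging or lifting the holder. Then push the pin's eye past the sprung gate of the snap hook and leave it hanging there with the gate closed, leaving everything else where it stands.

Things in the scene. Friction and masses are not known exactly. Their poses are not given: they have to be found in the camera images.
- pin: Bare steel lock pin, 140 mm long, 180 g; origin at the centre of its foot, +z along its axis to the head. Round shank 18 mm across (z 0 to 80 mm), collar 26 mm across (z 80 to 90), flat grip tab 12 mm thick (x), 28 mm wide (y), z 90 to 140. A round eye stands out from the collar on the +y side. At the start 45 mm of the shank is in the holder's bore and pin y = holder y.
- pin_grip (a point): Middle of the pin's grip tab, on the pin's axis 120 mm from the foot (pin z = 120 mm); grasp it across the 12 mm thickness (pin x).
- pin_eye (a point): Centre of the pin's round eye: 50 mm to pin +y of the pin's axis, 92 mm from the foot; opening 56 mm, bar 8 mm thick, eye plane = pin y-z.
- holder: Heavy steel sample holder, 4.5 kg, loose on the bench on rubber feet: base 160 x 120 x 16 mm (x, y, z) with a block whose top face slopes and carries the bore; origin at the centre of the underside, z up. The bore lies in the x-z plane, its axis leans 30 degrees from vertical, upper end towards holder -x (the robot's side).
- bore_mouth (a point): Centre of the bore's mouth on the sloping face: 5 mm to holder -x of the origin, 75 mm up; bore 45 mm deep. The stuck pin resists a straight pull with 35 to 50 N, enough to drag or lift the holder; kept turning (about 1 rad/s, to and fro by some 0.4 rad either side) it creeps out along its axis at 3 to 5 mm/s under 15 to 30 N. It grips for the first 25 mm, is loose for the last 20 mm.
- hook: Snap hook on a fixed stand; origin on its underside below the hook's spine, z up. A J of 7 mm steel bar in the x-z plane (y = 0): spine at x = 0 hanging from a level arm (top 210 mm up) that runs to a 16 mm post at x = +50 mm; bowl below; tip at x = -36 mm, leaning out to -41 mm at its top 199 mm up. The 29 to 34 mm mouth opens upwards. Base 130 x 100 x 12 mm, x -45 to +85 mm.
- hook_seat (a point): Bottom of the inside of the hook's bowl, where a hung eye rests: 165 mm above the bench, at hook x = -18 mm. The J reaches from 7 mm below this point to 34 mm above it.
- gate (a joint): Sprung gate, a 5 mm rod 30 mm long across the mouth, 34 mm above the seat, hinged at the spine. 0 = closed (level); grows to 1.3 rad as its free end is pushed down into the hook, with about 3 to 6 N. An eye bar pushed down near the tip side passes once the gate has swung about 0.8 rad; the gate then springs shut above it.
- objective: Microscope objective standing on the bench, bright metal, 34 mm across, 55 mm high; bystander.
- mount0: Black resin specimen mount, 34 mm disc, 18 mm high; bystander.
- mount1: Another such mount; bystander.
- oil_bottle: Small amber bottle, 40 mm across, 75 mm high; bystander.
- dish: Glass dish, 90 mm across, 18 mm high; bystander.
- mouse: Black computer mouse, 105 mm long, 26 mm high; bystander.
Not all that is in view belongs to the job. Leave any orange look-alike of the hook alone. Leave any orange or yellow look-alike of the pin alone.

How it is judged (in metres and radians):
On the way, in this order (a step that is already met when the one before it is completed fails the run):
1. the pin has been turned at least 8 degrees while at least 20 mm of it is still in the bore (angle between the y axis of pin and the y axis of holder, either way round above 0.14 rad and distance between pin and bore_mouth above 0.02 m and z of pin in the frame of holder below 0.06 m).
2. the pin is out of the bore, its foot at least 20 mm above the mouth (z of pin in the frame of holder above 0.095 m), for 0.1 s.
At the end, for the whole second after the job is handed in: the pin hangs by its eye inside the snap hook (eye centre within 45 mm of the seat and at least 14 mm below it), with the gate closed to within 0.15 rad; it may still sway (distance between pin_eye and hook_seat below 0.045 m and z of pin_eye in the frame of hook_seat below -0.014 m and value of joint gate below 0.15 rad); the robot touches nothing.
It fails at once if the holder is dragged or lifted more than 20 mm, or tipped more than 7 degrees (distance of holder from where it was at the start of the episode above 0.02 m or angle between holder's own z axis and vertical above 0.12 rad).
It fails at once if a bystander is moved more than 30 mm (distance of any of objective, mount0, mount1, oil_bottle, dish, mouse from where it was at the start of the episode above 0.03 m).
It also fails if it takes over 72 s, if anything falls off the work surface, if the arm or the gripper's body presses on something with over 40 N, if the wrist force passes 120 N, or if a joint passes its speed limit or range.

ROBOT

A 6-joint arm with a two-finger parallel gripper is mounted at the origin on the work surface. World frame = base frame: x ahead of the robot, y to its left, z up, the work surface at z = 0. Lengths are in m, angles in degrees, forces in N, time in s.
With the tool pointing down it reaches from about 0.3 to 0.775 m from the base axis. Payload 14.6 kg.
Tool frame: the origin (TCP) lies midway between the tips of the shut fingers; the grasp point (between the pads) lies 19 mm behind it (r.pinch_z is the distance from the TCP to the grasp point, in m); z points along the fingers, y is the line along which they close (so a half turn about z gives the same grasp; the last joint's range is limited). The gripper opens to 94 mm and grips with 3 to 60 N. Pads are 16 mm wide; open, the fingers measure 119 mm over their backs; the gripper's body (75 mm by 177 mm) begins 78 mm behind the grasp point.
Start: joints at [70.325, 17.183, 87.147, -0, 75.671, -3.816], TCP at [0.15, 0.529, 0.205] pointing down, gripper open.
Joint ranges: [-173.82, 173.82], [-45.26, 126.66], [13.44, 144.39], [-59.66, 239.66], [0, 175.72], [-146.38, 146.38]. Speed limits (degrees/s): [127.2, 127.2, 147.25, 180, 180, 180].

INTERFACE

Orientations are given as a 3x3 rotation matrix whose columns are the frame's x, y, z axes.
In Python, from cell import r gives the robot as it stands.
- The arm moves only by the tool step_arm, never from a script. Its argument "steps" is one flat list of numbers, 6 for each row, row after row: the shift along the tool's x, y, z in mm, then the turn, a rotation vector about the tool's x, y, z in rad. A call has 1 to 10 rows; each row is the pose to reach, as a shift and turn from the pose commanded when the call began, along the tool's axes at that moment; what a row does not reach only later rows make up. A row lasts 1/8 s, in which the tool goes at most 62.5 mm and 10.7 degrees, less where a joint would pass 70% of its speed; a pose out of reach is approached as far as the arm can. A call with a gripper value outside its range is refused whole. "hand" is the opening, from 0 (shut) to 1 (fully open), set as the call begins (left out, the last holds). The fingers move at their own pace and stop on an object; the grip force is fixed at half the most. Time passes only in rows, so rows that repeat a pose let the fingers close. It gives the time, the measured TCP pose, the force, the opening and the grip force at its end, in the units of the state.
- r.observe(): the state, without advancing time (a new reading comes with each control period).
- r.get_image(name): name is "scene" or "side" or "wrist"; returns the picture (384x512x3 uint8, red, green, blue); there is no depth.
- r.camera_params(name): a dict with "fx", "fy", "cx", "cy" (pixels), "rvec" (rotation vector, rad) and "tvec" (3), from world to camera coordinates, as OpenCV has them. Camera axes: x right, y down, z forward; pixel columns grow to the right and rows downward; lengths in m; the calibration is good to about 2 mm. A picture is of the moment at which its call begins: read the wrist's pose just before it. camera_params takes no time and is no camera call; for the wrist camera it gives the pose at the moment of the call.
- r.job_done(): hands the job in; it is judged then, once.
Trained networks look in the newest picture that a camera, given by its name, has taken for a name from the list of things; names that differ only in an ending like _2 or _b are one class to them, and where a whole thing is asked for, a point or a joint stands for the part that bears it (a point fixed in the world has none). Each returns a list of dicts, best first, with "p" (0 to 1); they miss things now and then, are a little off and sometimes report something else, mostly with a low value. They report only what shows in the picture. A call takes as long as a camera call. They do not tell look-alikes from the thing itself.
- r.silhouettes(camera, name): "region" (384x512 bool, what is visible of it).
- r.place_of(camera, name): "position" ([x, y, z] in m, in world coordinates, good to about 4 mm: a listed point, or the origin of a listed thing).
The state is a dict: "time_s": time; "joint_pos": joint angles; "dq": joint speeds; "joint_efforts": joint torques, N m; "tool_pos": TCP position; "ee_rot": TCP orientation; "wrist_force": force on the tool from outside, world axes, zero at the start; "torque": the same for the moment, N m; "finger_gap": finger opening in m; "gripper_force": force on a finger pad.
Only numpy, scipy, OpenCV 4.12 (cv2) and the standard library are available. Lean on these libraries where they do the work, as an engineer would, in place of code of your own. Each camera call takes 0.05 s, during which the arm holds its last target. There are 200 camera calls.

## Working session

There is one attempt and no reset: what is moved stays moved. The work goes in short steps, Python scripts to look and compute and a tool call to move; the robot and the scene stay as the last step left them, time stands still between calls to the robot, and variables do not carry over. Pictures are saved under pics/ and viewed, at most 10 in all, crops included, and the job is handed in when it is done.

Besides the shell and the picture viewer there is one more tool, called after "Request:" as a command line: name --argument value ..., lists and objects as JSON in quotes. step_arm: Moves the arm, as the interface text tells. Its arguments: {"type":"object","properties":{"steps":{"type":"array"},"hand":{"type":"number"}},"required":["steps"]}

```bash
mkdir -p pics; ls; cat > h.py <<'E'
import numpy as np, cv2
from cell import r
def P(name):
    c=r.camera_params(name); R=cv2.Rodrigues(np.array(c['rvec'],float))[0]; K=np.array([[c['fx'],0,c['cx']],[0,c['fy'],c['cy']],[0,0,1.]])
    return K,R,np.array(c['tvec'],float).reshape(3)
def proj(name,X):
    K,R,t=P(name); q=(np.atleast_2d(X)@R.T+t)@K.T; return q[:,:2]/q[:,2:]
def save(name,f):
    im=r.get_image(name); cv2.imwrite(f,im[:,:,::-1]); return im
E
python3 - <<'E'
from h import *
a=save('scene','/tmp/a.png'); b=save('side','/tmp/b.png')
cv2.imwrite('pics/s1.png',cv2.resize(np.vstack([a,b])[:,:,::-1],None,fx=.78,fy=.78))
cv2.imwrite('pics/a.png',a[:,:,::-1]);cv2.imwrite('pics/b.png',b[:,:,::-1])
for cam in ('scene','side'):
    for n in ('pin_grip','pin_eye','pin','holder','bore_mouth','hook','hook_seat'):
        for d in r.place_of(cam,n): 
            p=np.array(d['position']); print(cam,n,round(d['p'],2),p.round(3),proj(cam,p)[0].round())
E
```

```text
pics
scene pin_grip 0.7 [ 0.51  -0.188  0.139] [213. 165.]
scene pin_grip 0.66 [ 0.561 -0.364  0.017] [171. 179.]
scene pin_grip 0.52 [ 0.347 -0.309  0.016] [224. 159.]
scene pin_eye 0.7 [ 0.506 -0.34   0.005] [188. 177.]
scene pin 0.69 [ 0.375  0.465 -0.   ] [409. 272.]
scene pin 0.66 [ 0.461 -0.433  0.007] [180. 162.]
scene pin 0.5 [ 0.233 -0.335  0.01 ] [240. 144.]
scene holder 0.9 [ 0.549 -0.176 -0.003] [210. 205.]
scene bore_mouth 0.85 [ 0.543 -0.184  0.073] [208. 186.]
scene hook 0.9 [0.616 0.381 0.   ] [337. 310.]
scene hook 0.66 [ 0.548  0.179 -0.005] [292. 258.]
scene hook 0.63 [ 0.321  0.153 -0.   ] [329. 213.]
scene hook 0.34 [ 0.413 -0.026 -0.   ] [270. 203.]
scene hook_seat 0.66 [0.298 0.145 0.167] [336. 168.]
scene hook_seat 0.62 [0.534 0.174 0.167] [297. 213.]
scene hook_seat 0.56 [0.601 0.382 0.166] [347. 266.]
side pin_grip 0.71 [ 0.509 -0.186  0.138] [258. 160.]
side pin_grip 0.46 [ 0.558 -0.365  0.016] [252. 161.]
side pin_grip 0.44 [ 0.342 -0.31   0.018] [296. 170.]
side pin_eye 0.67 [ 0.305 -0.267  0.007] [304. 178.]
side pin_eye 0.54 [ 0.51 -0.34  0.01] [261. 166.]
side pin_eye 0.49 [ 0.511 -0.137  0.114] [256. 171.]
side pin 0.75 [ 0.231 -0.333  0.006] [320. 171.]
side pin 0.72 [ 0.564 -0.17   0.039] [245. 180.]
side pin 0.63 [ 0.466 -0.432  0.007] [271. 157.]
side holder 0.98 [ 0.55  -0.174 -0.002] [248. 187.]
side bore_mouth 0.66 [ 0.549 -0.175  0.068] [248. 174.]
side bore_mouth 0.42 [ 0.509 -0.138  0.112] [256. 171.]
side hook 0.88 [ 0.62   0.385 -0.002] [202. 289.]
side hook 0.63 [0.318 0.151 0.   ] [300. 244.]
side hook 0.57 [ 0.552  0.176 -0.001] [234. 244.]
side hook 0.23 [0.531 0.176 0.164] [239. 209.]
side hook_seat 0.93 [0.299 0.145 0.164] [309. 208.]
side hook_seat 0.81 [0.532 0.18  0.164] [239. 209.]
side hook_seat 0.65 [0.602 0.381 0.165] [204. 251.]
side hook_seat 0.56 [ 0.51  -0.135  0.113] [256. 171.]
```

View pics/a.png

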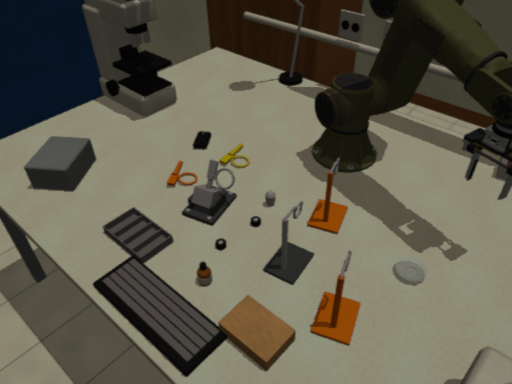

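View pics/b.png

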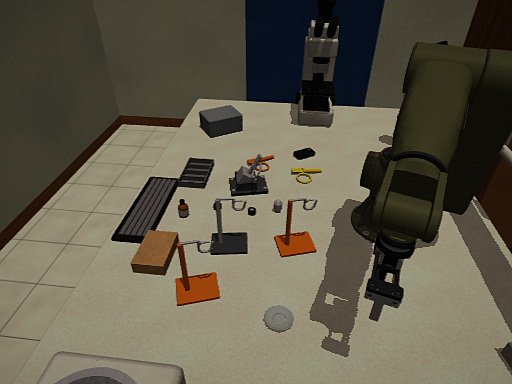

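The real pin is the steel one standing in the holder, at scene (213,165). The orange pin at (171,179) and the yellow one at (224,159) are look-alikes. The real hook is the grey-based one at (290,250). The orange hooks at (329,213) and (337,310) are look-alikes. I'll check this in one crop and fit the yaws.

```bash
python3 - <<'E'
from h import *
from scipy.optimize import minimize
a=cv2.imread('pics/a.png'); cv2.imwrite('pics/crop.png',cv2.resize(a[145:290,165:325],None,fx=4,fy=4,interpolation=cv2.INTER_CUBIC))
def fit(name,base,extra,x0):
    regs={}
    for c in('scene','side'):
        r.get_image(c)
        best=None
        for d in r.silhouettes(c,name):
            m=d['region']; yy,xx=np.nonzero(m); u=proj(c,[x0[0],x0[1],.05])[0]
            e=np.hypot(xx.mean()-u[0],yy.mean()-u[1])
            if best is None or e<best[0]: best=(e,m)
        print(name,c,best[0],best[1].sum()); 
        pts=np.argwhere(best[1])[:,::-1].astype(np.int32); h=cv2.convexHull(pts)
        m=np.zeros((1536,2048),np.uint8); cv2.fillConvexPoly(m,h*4+2,1); regs[c]=m
    def cost(p):
        cs,s=np.cos(p[2]),np.sin(p[2]); Rz=np.array([[cs,-s,0],[s,cs,0],[0,0,1]])
        X=np.vstack([base,extra])@Rz.T+[p[0],p[1],0]; J=0
        for c,m in regs.items():
            h=cv2.convexHull((proj(c,X)*4+2).round().astype(np.int32)); k=np.zeros_like(m); cv2.fillConvexPoly(k,h,1)
            J+=1-(m&k).sum()/(m|k).sum()
        return J
    out=[]
    for y in np.radians([-40,-20,0,20,40]):
        s=minimize(cost,[*x0,y],method='Nelder-Mead',options=dict(initial_simplex=[[x0[0],x0[1],y],[x0[0]+.006,x0[1],y],[x0[0],x0[1]+.006,y],[x0[0],x0[1],y+.2]],maxiter=150))
        out.append((s.fun,s.x))
    for f,x in sorted(out,key=lambda t:t[0])[:2]: print(name,round(f,3),x[:2].round(4),np.degrees(x[2]).round(1))
B=lambda x0,x1,y,z:np.array([[i,j,k] for i in(x0,x1) for j in(-y,y) for k in(0,z)])
fit('hook',B(-.045,.085,.05,.012),np.array([[.058,.0,.21],[.05,.008,.2],[.05,-.008,.2],[-.041,0,.199],[-.038,0,.16]]),[.55,.1775])
fit('holder',B(-.08,.08,.06,.016),np.array([[-.005,.02,.075],[-.005,-.02,.075],[-.022,.02,.065],[-.022,-.02,.065],[.012,.02,.085],[.012,-.02,.085]]),[.5495,-.175])
# kabsch holder
M=np.array([[0,0],[-5,0],[-42.5,0],[-28.5,50]])/1e3
W=np.array([[.5495,-.175],[.546,-.180],[.5095,-.187],[.511,-.137]])
m=M-M.mean(0);w=W-W.mean(0); th=np.arctan2((m[:,0]*w[:,1]-m[:,1]*w[:,0]).sum(),(m*w).sum());print('kabsch',np.degrees(th))
R2=np.array([[np.cos(th),-np.sin(th)],[np.sin(th),np.cos(th)]]);print((W.mean(0)-R2@M.mean(0)).round(4), (M@R2.T+W.mean(0)-R2@M.mean(0)-W).round(4))
s=r.observe();print(np.round(s['ee_rot'],3),np.round(s['tool_pos'],4),s['time_s'],r.pinch_z,s['finger_gap'])
E
```

```text
hook scene 11.43374865375215 1432
hook side 60.52451778939779 866
hook 1.051 [0.554  0.1783] 14.5
hook 1.052 [0.5545 0.1784] 14.6
holder scene 10.166371976349245 1361
holder side 6.109369731522869 772
holder 0.161 [ 0.5522 -0.178 ] 14.8
holder 0.163 [ 0.5527 -0.1775] 14.5
kabsch 14.54630557747222
[ 0.5505 -0.1771] [[ 0.001  -0.0021]
 [-0.0003  0.0017]
 [-0.0001 -0.0008]
 [-0.0006  0.0012]]
[[-0.962  0.273  0.   ]
 [ 0.273  0.962  0.   ]
 [-0.     0.    -1.   ]] [0.1503 0.5291 0.2055] 1.2 0.0188 0.09375016119510926
```

View pics/crop.png

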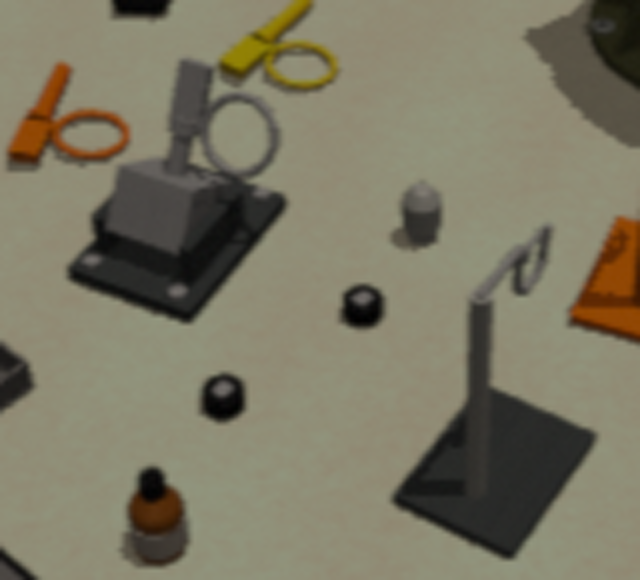

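The crop confirms it: the bare-steel pin is in the holder at crop (190,110), and the grey hook at crop (480,400) is the one to use. I'll work out the pre-grasp move next.

```bash
cat >> h.py <<'E'
from scipy.spatial.transform import Rotation as Ro
def rel(p,R,p0=None,R0=None):
    s=r.observe(); p0=np.array(s['tool_pos']) if p0 is None else p0; R0=np.array(s['ee_rot']) if R0 is None else R0
    d=R0.T@(np.array(p)-p0)*1e3; w=Ro.from_matrix(R0.T@R).as_rotvec(); print('rel',d.round(1),w.round(3)); return p,R
def grasp(o=(.551,-.177),th=14.6,s=.056,tw=0.):
    t=np.radians(th); hx=np.array([np.cos(t),np.sin(t),0]); z=np.array([0,0,1.])
    m=np.array([*o,0])-.005*hx+.075*z; a=-.5*hx+np.sqrt(.75)*z; y=np.sqrt(.75)*hx+.5*z; x=np.cross(y,-a)
    return m+s*a, np.stack([x,y,-a],1)
def st():
    s=r.observe(); print('t',round(s['time_s'],2),'p',np.round(s['tool_pos'],4),'q',np.round(s['joint_pos'],1),'F',np.round(s['wrist_force'],1),'T',np.round(s['torque'],2),'gap',round(s['finger_gap'],4),'gf',round(s['gripper_force'],1)); return s
E
python3 - <<'E'
from h import *
s=r.observe(); R0=np.array(s['ee_rot'])
p,R=rel(np.array([.36,.13,.36]),Ro.from_euler('z',-45,degrees=True).as_matrix()@R0)
p2,R2=grasp(s=.17); print(p2); rel(p2,R2,p,R)
E
```

```text
rel [-310.8 -326.6 -154.5] [ 0.    -0.     0.785]
[ 0.46390617 -0.19968624  0.22222432]
rel [-338.6  -69.8  137.8] [-0.521 -0.066  0.248]
```

Request:
step_arm --steps '[-310,-326,-154,0,0,0.785,-310,-326,-154,0,0,0.785,-310,-326,-154,0,0,0.785,-310,-326,-154,0,0,0.785,-310,-326,-154,0,0,0.785,-310,-326,-154,0,0,0.785,-310,-326,-154,0,0,0.785,-310,-326,-154,0,0,0.785,-310,-326,-154,0,0,0.785]' --hand 1

```text
time_s: 2.33
tool_pos: [0.3602, 0.1293, 0.3601]
ee_rot: [[-0.484, 0.875, 0.001], [0.875, 0.484, 0.0], [-0.0, 0.001, -1.0]]
wrist_force: [0.8, 0.3, -0.3]
finger_gap: 0.0943
gripper_force: 0.0
```

Request:
step_arm --steps '[-338,-70,138,-0.521,-0.066,0.248,-338,-70,138,-0.521,-0.066,0.248,-338,-70,138,-0.521,-0.066,0.248,-338,-70,138,-0.521,-0.066,0.248,-338,-70,138,-0.521,-0.066,0.248,-338,-70,138,-0.521,-0.066,0.248,-338,-70,138,-0.521,-0.066,0.248,-338,-70,138,-0.521,-0.066,0.248]'

```text
time_s: 3.32
tool_pos: [0.463, -0.1976, 0.221]
ee_rot: [[-0.253, 0.838, 0.483], [0.968, 0.218, 0.128], [0.002, 0.5, -0.866]]
wrist_force: [0.1, 0.2, 1.6]
finger_gap: 0.0939
gripper_force: 0.0
```

```bash
python3 - <<'E'
from h import *
st(); rel(*grasp(s=.17)); save('wrist','pics/w1.png')
for n in('pin_grip','pin_eye','bore_mouth','holder'):
    for d in r.place_of('wrist',n): p=np.array(d['position']); print(n,round(d['p'],2),p.round(4),proj('wrist',p)[0].round())
# overlay model
P0,R0=grasp(s=0); a=-R0[:,2]
for nm,X in(('mouth',P0),('grip',P0+.075*a),('eye',P0+.047*a+.05*R0[:,0])): print(nm,X.round(4),proj('wrist',X)[0].round())
E
```

```text
t 3.33 p [ 0.463  -0.1976  0.221 ] q [-40.1  -0.5 110.2  29.7  55.7 -68.6] F [0.1 0.2 1.6] T [-0.11  0.22 -0.  ] gap 0.0939 gf 0.0
rel [-2.2  0.9 -0.9] [-0.    -0.002 -0.   ]
pin_grip 0.93 [ 0.5132 -0.1854  0.1368] [263. 196.]
pin_grip 0.87 [ 0.3415 -0.3069  0.0099] [ 49. 258.]
pin_grip 0.78 [ 0.5601 -0.3628  0.0177] [223. 293.]
pin_eye 0.81 [ 0.5103 -0.1325  0.1151] [262. 140.]
bore_mouth 0.91 [ 0.5472 -0.1775  0.0729] [261. 179.]
holder 0.62 [ 0.5503 -0.1778 -0.0027] [237. 169.]
holder 0.38 [ 0.5465 -0.174   0.0752] [263. 177.]
mouth [ 0.5462 -0.1783  0.075 ] [261. 180.]
grip [ 0.5099 -0.1877  0.14  ] [262. 199.]
eye [ 0.5108 -0.1358  0.1157] [262. 143.]
```

View pics/w1.png

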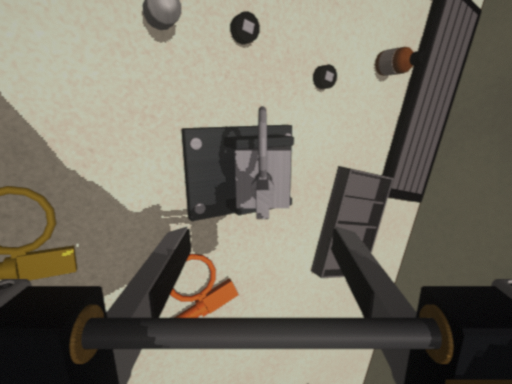

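The wrist view shows the pin edge-on at column 262, with the tab around rows 180–218 and the eye around rows 108–175. That matches the model. I'll check the sideways offset from the tab and eye extents.

```bash
python3 - <<'E'
from h import *
P0,R0=grasp(s=0); a=-R0[:,2]
for nm,X in(('head+',P0+.095*a+.014*R0[:,0]),('head-',P0+.095*a-.014*R0[:,0]),('eyetop',P0+.047*a+.086*R0[:,0])): print(nm,proj('wrist',X)[0].round(1))
im=cv2.cvtColor(cv2.imread('pics/w1.png'),6).astype(int)
print(im[100:225,260:266].mean(1).round().astype(int).tolist())
print(im[200:215,250:276].mean(0).round().astype(int).tolist())
E
```

```text
head+ [261.7 190.4]
head- [261.6 219.6]
eyetop [261.7 106.1]
[186, 187, 188, 187, 184, 174, 143, 108, 90, 89, 98, 105, 109, 109, 108, 108, 108, 108, 108, 108, 109, 111, 117, 123, 125, 125, 124, 124, 124, 124, 124, 124, 124, 123, 124, 123, 123, 125, 128, 130, 130, 129, 129, 129, 129, 129, 129, 128, 129, 129, 128, 129, 129, 128, 128, 126, 119, 112, 110, 110, 110, 110, 110, 110, 109, 109, 109, 109, 109, 105, 96, 86, 82, 81, 82, 83, 88, 100, 107, 90, 66, 59, 59, 59, 59, 58, 59, 59, 61, 78, 110, 128, 132, 132, 133, 134, 135, 134, 133, 132, 134, 135, 136, 137, 137, 137, 136, 136, 136, 135, 134, 135, 132, 127, 122, 118, 109, 110, 126, 154, 176, 183, 184, 185, 184]
[116, 118, 120, 121, 119, 112, 111, 121, 126, 127, 129, 132, 135, 136, 136, 137, 137, 137, 138, 143, 147, 149, 151, 154, 157, 159]
```

Request:
step_arm --steps '[-1,2,60,0,0,0,-1,2,90,0,0,0,-1,2,105,0,0,0,-1,2,113,0,0,0,-1,2,113,0,0,0]'

```text
time_s: 4.2
tool_pos: [0.5197, -0.1848, 0.1251]
ee_rot: [[-0.253, 0.838, 0.484], [0.968, 0.219, 0.127], [0.0, 0.501, -0.866]]
wrist_force: [-0.4, 0.1, 0.1]
finger_gap: 0.0939
gripper_force: 0.0
```

```bash
python3 - <<'E'
from h import *
st(); rel(*grasp(s=.056)); a=save('wrist','/tmp/w.png'); b=save('side','/tmp/b.png')
cv2.imwrite('pics/w2.png',np.hstack([a[100:384,130:400],cv2.resize(b[130:230,200:320],(341,284),interpolation=2)])[:,:,::-1])
E
```

```text
t 4.2 p [ 0.5197 -0.1848  0.1251] q [-34.1  12.3 110.4  34.4  41.8 -71.7] F [-0.4  0.1  0.1] T [-0.08  0.24  0.02] gap 0.0939 gf 0.0
rel [-0.4 -1.5  1.1] [ 0.001 -0.     0.001]
```

View pics/w2.png

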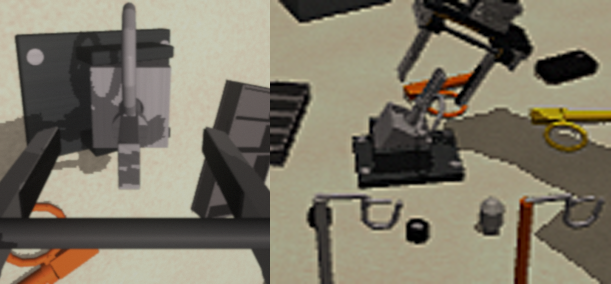

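The tab at crop (129,165) sits midway between the fingertips at (55,…) and (205,…), so I'll close the gripper.

Request:
step_arm --steps '[0,0,0,0,0,0,0,0,0,0,0,0,0,0,0,0,0,0,0,0,0,0,0,0,0,0,0,0,0,0,0,0,0,0,0,0]' --hand 0

```text
time_s: 5.05
tool_pos: [0.5196, -0.1847, 0.1246]
ee_rot: [[-0.252, 0.838, 0.484], [0.968, 0.218, 0.127], [0.0, 0.5, -0.866]]
wrist_force: [-0.4, -0.1, 0.6]
finger_gap: 0.0374
gripper_force: 0.0
```

```bash
python3 - <<'E'
from h import *
st()
E
```

```text
t 5.05 p [ 0.5196 -0.1847  0.1246] q [-34.1  12.3 110.5  34.4  41.8 -71.7] F [-0.4 -0.1  0.6] T [-0.1   0.25  0.03] gap 0.0374 gf 0.0
```

Request:
step_arm --steps '[0,0,0,0,0,0,0,0,0,0,0,0,0,0,0,0,0,0,0,0,0,0,0,0,0,0,0,0,0,0]'

```text
time_s: 5.68
tool_pos: [0.5194, -0.1847, 0.1245]
ee_rot: [[-0.253, 0.838, 0.483], [0.968, 0.219, 0.127], [0.001, 0.5, -0.866]]
wrist_force: [-4.9, -0.8, 1.2]
finger_gap: 0.0119
gripper_force: 30.0
```

```bash
python3 - <<'E'
from h import *
st()
E
```

```text
t 5.67 p [ 0.5194 -0.1847  0.1245] q [-34.1  12.3 110.5  34.4  41.8 -71.7] F [-4.9 -0.8  1.2] T [-0.43  1.2   0.07] gap 0.0119 gf 30.0
```

Request:
step_arm --steps '[0,0,-0.3,0,0,0.12,0,0,-0.6,0,0,0.25,0,0,-1,0,0,0.37,0,0,-1.5,0,0,0.25,0,0,-2,0,0,0.12]'

```text
time_s: 6.3
tool_pos: [0.5185, -0.1845, 0.125]
ee_rot: [[-0.153, 0.862, 0.483], [0.986, 0.104, 0.128], [0.06, 0.496, -0.866]]
wrist_force: [11.9, 1.3, -18.9]
finger_gap: 0.0119
gripper_force: 30.0
```

```bash
python3 - <<'E'
from h import *
s=st(); print(np.array(s['ee_rot']).T@np.array(s['wrist_force']))
E
```

```text
t 6.3 p [ 0.5185 -0.1845  0.125 ] q [-34.2  12.2 110.5  34.3  41.9 -64.9] F [ 11.9   1.3 -18.9] T [-0.3  -0.52 -0.56] gap 0.0119 gf 30.0
[-1.65815341  0.99848775 22.30995809]
```

Request:
step_arm --steps '[0,0,-0.5,0,0,-0.12,0,0,-1,0,0,-0.24,0,0,-1.5,0,0,-0.36,0,0,-2,0,0,-0.48,0,0,-2.5,0,0,-0.36,0,0,-3,0,0,-0.24,0,0,-3.5,0,0,-0.12,0,0,-4,0,0,0,0,0,-4.5,0,0,0.12,0,0,-5,0,0,0.24]'

```text
time_s: 7.55
tool_pos: [0.5156, -0.1849, 0.1284]
ee_rot: [[0.062, 0.875, 0.481], [0.982, -0.14, 0.128], [0.18, 0.464, -0.867]]
wrist_force: [11.6, 0.6, -22.5]
finger_gap: 0.0117
gripper_force: 30.0
```

```bash
python3 - <<'E'
from h import *
s=st(); print(np.array(s['ee_rot']).T@np.array(s['wrist_force']),np.linalg.norm(np.array(s['tool_pos'])-[.5194,-.1847,.1245]))
E
```

```text
t 7.55 p [ 0.5156 -0.1849  0.1284] q [-34.4  11.6 110.6  34.   42.5 -50.5] F [ 11.6   0.6 -22.5] T [-1.13  0.43 -0.31] gap 0.0117 gf 30.0
[-2.68568964 -0.34024006 25.16238435] 0.005496799710740344
```

Request:
step_arm --steps '[0,0,-0.5,0,0,-0.12,0,0,-1,0,0,-0.24,0,0,-1.5,0,0,-0.36,0,0,-2,0,0,-0.48,0,0,-2.5,0,0,-0.6,0,0,-3,0,0,-0.72,0,0,-3.5,0,0,-0.6,0,0,-4,0,0,-0.48,0,0,-4.5,0,0,-0.36,0,0,-5,0,0,-0.24]'

```text
time_s: 8.8
tool_pos: [0.5131, -0.1853, 0.1327]
ee_rot: [[-0.148, 0.864, 0.481], [0.987, 0.097, 0.129], [0.065, 0.494, -0.867]]
wrist_force: [12.1, 0.3, -23.1]
finger_gap: 0.012
gripper_force: 30.0
```

```bash
python3 - <<'E'
from h import *
s=st(); print(np.array(s['ee_rot']).T@np.array(s['wrist_force']),np.linalg.norm(np.array(s['tool_pos'])-[.5194,-.1847,.1245]))
r.get_image('side')
for n in('holder','pin_grip'):
  for d in r.place_of('side',n)[:2]: print(n,d['p'],np.round(d['position'],4))
E
```

```text
t 8.8 p [ 0.5131 -0.1853  0.1327] q [-34.6  11.  110.7  33.7  43.1 -64.1] F [ 12.1   0.3 -23.1] T [-0.88  0.43 -0.14] gap 0.012 gf 30.0
[-3.02200069 -0.87508099 25.87675013] 0.010360333332568066
holder 0.64 [ 0.55   -0.1761 -0.0017]
pin_grip 0.55 [ 0.5046 -0.1846  0.1474]
pin_grip 0.49 [ 0.5597 -0.3623  0.0158]
```

Request:
step_arm --steps '[0,0,-0.5,0,0,-0.12,0,0,-1,0,0,-0.24,0,0,-1.5,0,0,-0.36,0,0,-2,0,0,-0.48,0,0,-2.5,0,0,-0.36,0,0,-3,0,0,-0.24,0,0,-3.5,0,0,-0.12,0,0,-4,0,0,0,0,0,-4.5,0,0,0.12,0,0,-5,0,0,0.24]'

```text
time_s: 10.2
tool_pos: [0.5108, -0.1859, 0.1371]
ee_rot: [[0.062, 0.875, 0.481], [0.982, -0.141, 0.129], [0.18, 0.464, -0.867]]
wrist_force: [12.8, 2.1, -21.0]
finger_gap: 0.0119
gripper_force: 30.0
```

Request:
step_arm --steps '[0,0,-0.5,0,0,-0.12,0,0,-1,0,0,-0.24,0,0,-1.5,0,0,-0.36,0,0,-2,0,0,-0.48,0,0,-2.5,0,0,-0.6,0,0,-3,0,0,-0.72,0,0,-3.5,0,0,-0.6,0,0,-4,0,0,-0.48,0,0,-4.5,0,0,-0.36,0,0,-5,0,0,-0.24]'

```text
time_s: 11.45
tool_pos: [0.5083, -0.1865, 0.1413]
ee_rot: [[-0.147, 0.864, 0.481], [0.987, 0.097, 0.129], [0.065, 0.494, -0.867]]
wrist_force: [13.1, 1.9, -23.6]
finger_gap: 0.012
gripper_force: 30.0
```

```bash
python3 - <<'E'
from h import *
s=st(); print(np.array(s['ee_rot']).T@np.array(s['wrist_force']),np.linalg.norm(np.array(s['tool_pos'])-[.5194,-.1847,.1245]))
r.get_image('side')
for n in('holder','pin_grip'):
  for d in r.place_of('side',n)[:2]: print(n,d['p'],np.round(d['position'],4))
E
```

```text
t 11.45 p [ 0.5083 -0.1865  0.1413] q [-35.1   9.8 110.8  33.2  44.2 -63.7] F [ 13.1   1.9 -23.6] T [-0.8   0.1  -0.16] gap 0.012 gf 30.0
[-1.60226085 -0.11318076 27.01231281] 0.020220264711637355
holder 0.78 [ 5.478e-01 -1.737e-01 -2.000e-04]
pin_grip 0.58 [ 0.5007 -0.1845  0.1551]
pin_grip 0.47 [ 0.5597 -0.3632  0.014 ]
```

Request:
step_arm --steps '[0,0,-0.5,0,0,-0.12,0,0,-1,0,0,-0.24,0,0,-1.5,0,0,-0.36,0,0,-2,0,0,-0.48,0,0,-2.5,0,0,-0.36,0,0,-3,0,0,-0.24,0,0,-3.5,0,0,-0.12,0,0,-4,0,0,0,0,0,-4.5,0,0,0.12,0,0,-5,0,0,0.24]'

```text
time_s: 12.85
tool_pos: [0.5064, -0.1872, 0.1474]
ee_rot: [[0.062, 0.874, 0.483], [0.982, -0.141, 0.129], [0.18, 0.466, -0.866]]
wrist_force: [2.2, 3.9, -2.4]
finger_gap: 0.0116
gripper_force: 30.0
```

Request:
step_arm --steps '[0,0,-0.5,0,0,-0.12,0,0,-1,0,0,-0.24,0,0,-1.5,0,0,-0.36,0,0,-2,0,0,-0.36]'

```text
time_s: 13.35
tool_pos: [0.5052, -0.1876, 0.149]
ee_rot: [[-0.253, 0.839, 0.482], [0.968, 0.217, 0.129], [0.003, 0.499, -0.866]]
wrist_force: [-0.3, 3.9, -3.4]
finger_gap: 0.0119
gripper_force: 30.0
```

```bash
python3 - <<'E'
from h import *
s=st(); print(np.array(s['ee_rot']).T@np.array(s['wrist_force']),np.linalg.norm(np.array(s['tool_pos'])-[.5194,-.1847,.1245])); rel(*grasp(s=.081))
E
```

```text
t 13.35 p [ 0.5052 -0.1876  0.149 ] q [-35.5   8.9 110.8  32.9  45.2 -70.5] F [-0.3  3.9 -3.4] T [0.75 0.79 0.56] gap 0.0119 gf 30.0
[ 3.88067866 -1.1101224   3.33426426] 0.02846565940971068
rel [-1.3 -0.7  4.1] [-0.001 -0.003 -0.001]
```

Request:
step_arm --steps '[0,0,-3,0,0,0,0,0,-6,0,0,0,0,0,-10,0,0,0,0,0,-14,0,0,0,0,0,-20,0,0,0,0,0,-30,0,0,0,0,0,-45,0,0,0,0,0,-65,0,0,0,0,0,-90,0,0,0,0,0,-100,0,0,0]'

```text
time_s: 14.6
tool_pos: [0.4568, -0.2016, 0.2381]
ee_rot: [[-0.252, 0.837, 0.486], [0.968, 0.219, 0.125], [-0.002, 0.501, -0.865]]
wrist_force: [0.4, 0.1, -1.9]
finger_gap: 0.0118
gripper_force: 30.0
```

```bash
python3 - <<'E'
from h import *
st()
for cam in('side','scene','wrist'):
  r.get_image(cam)
  for n in('holder','pin_grip','pin_eye','hook_seat','hook'):
    for d in r.place_of(cam,n)[:4]: 
      p=np.array(d['position'])
      if n in('holder',) or p[2]>.15 or (n=='hook' and d['p']>.4): print(cam,n,round(d['p'],2),p.round(4))
rel(*grasp(o=(.551,-.176),s=.184))
E
```

```text
t 14.6 p [ 0.4568 -0.2016  0.2381] q [-41.1  -2.  109.4  29.2  58.  -68.2] F [ 0.4  0.1 -1.9] T [-0.21  0.48  0.05] gap 0.0118 gf 30.0
side holder 0.87 [ 0.5486 -0.1725 -0.0012]
side holder 0.45 [ 0.4493 -0.1536  0.2264]
side pin_grip 0.72 [ 0.446  -0.2012  0.2479]
side pin_eye 0.51 [ 0.4487 -0.1527  0.2261]
side hook_seat 0.9 [0.6052 0.3772 0.1615]
side hook_seat 0.83 [0.2979 0.1453 0.1642]
side hook_seat 0.73 [0.532  0.1782 0.1631]
side hook 0.82 [ 0.5531  0.1757 -0.0039]
side hook 0.66 [ 6.178e-01  3.850e-01 -1.000e-04]
scene holder 0.78 [ 0.5475 -0.1792 -0.0011]
scene pin_grip 0.55 [ 0.4485 -0.2011  0.2551]
scene pin_eye 0.71 [ 0.4432 -0.1513  0.2254]
scene hook_seat 0.94 [0.5352 0.1777 0.1667]
scene hook_seat 0.91 [0.2976 0.1457 0.1669]
scene hook_seat 0.56 [0.6034 0.3813 0.1647]
scene hook 0.93 [ 0.3211  0.153  -0.0012]
scene hook 0.77 [ 0.5504  0.1802 -0.0025]
scene hook 0.6 [ 0.6146  0.3853 -0.0025]
wrist holder 0.65 [ 0.5499 -0.1763 -0.0044]
wrist pin_grip 0.73 [ 0.4482 -0.2001  0.2477]
rel [ 0.6 -0.9  1.7] [ 0.    -0.001  0.   ]
```

```bash
cat >> h.py <<'E'
def ray(cam,u,z):
    K,R,t=P(cam); d=R.T@np.linalg.solve(K,[u[0],u[1],1]); c=-R.T@t; return c+d*(z-c[2])/d[2]
E
python3 - <<'E'
from h import *
from scipy.optimize import minimize
B=np.array([[-.045,-.05],[.085,-.05],[.085,.05],[-.045,.05]])
for cam in('scene','side'):
    r.get_image(cam); L=r.silhouettes(cam,'hook'); u=proj(cam,[.57,.18,.012])[0]
    print(cam,[(round(d['p'],2),int(d['region'].sum()),bool(d['region'][int(u[1]),int(u[0])])) for d in L])
    for d in L:
        if not d['region'][int(u[1]),int(u[0])]: continue
        m=d['region'].astype(np.uint8)
        def cost(p):
            c,s=np.cos(p[2]),np.sin(p[2]); Rz=np.array([[c,-s],[s,c]]); k=np.zeros((1536,2048),np.uint8)
            xy=B@Rz.T+p[:2]; X=np.vstack([np.c_[xy,np.zeros(4)],np.c_[xy,np.full(4,.012)]])
            cv2.fillConvexPoly(k,cv2.convexHull((proj(cam,X)*4+2).round().astype(np.int32)),1)
            # post
            def line(a,b,w):
                q=proj(cam,np.array([[*(Rz@a[:2]+p[:2]),a[2]],[*(Rz@b[:2]+p[:2]),b[2]]]))*4+2
                cv2.line(k,tuple(q[0].round().astype(int).tolist()),tuple(q[1].round().astype(int).tolist()),1,w)
            f=4*r.camera_params(cam)['fx']; K,R,t=P(cam); dep=(R@[.57,.18,.1]+t)[2]
            line(np.array([.05,0,.01]),np.array([.05,0,.205]),int(f*.016/dep))
            for a,b in(([.05,0,.2065],[0,0,.2065]),([0,0,.2065],[0,0,.175]),([0,0,.175],[-.01,0,.163]),([-.01,0,.163],[-.026,0,.163]),([-.026,0,.163],[-.036,0,.175]),([-.036,0,.175],[-.041,0,.199])): line(np.array(a),np.array(b),max(1,int(f*.007/dep)))
            M=cv2.resize(m,None,fx=4,fy=4,interpolation=0); return 1-(M&k).sum()/(M|k).sum()
        best=min((minimize(cost,[.551,.178,y],method='Nelder-Mead',options=dict(initial_simplex=[[.551,.178,y],[.556,.178,y],[.551,.183,y],[.551,.178,y+.15]],maxiter=120)) for y in np.radians([-10,0,10,20])),key=lambda s:s.fun)
        print(cam,best.fun.round(3),best.x[:2].round(4),np.degrees(best.x[2]).round(1))
for u in((395,495),(480,390),(597,437),(510,555)): print(ray('scene',(u[0]/4+165,u[1]/4+145),.006).round(4))
E
```

```text
scene [(0.87, 2109, False), (0.78, 1185, False), (0.77, 1391, True)]Traceback (most recent call last):
  File "<stdin>", line 22, in <module>
  File "<stdin>", line 22, in <genexpr>
    res = _minimize_neldermead(fun, x0, args, callback, bounds=bounds,
                               **options)
    fsim[j] = func(sim[j])
              ~~~~^^^^^^^^
    fx = function(np.copy(x), *(wrapper_args + args))
  File "<stdin>", line 13, in cost
  File "h.py", line 7, in proj
    K,R,t=P(name); q=(np.atleast_2d(X)@R.T+t)@K.T; return q[:,:2]/q[:,2:]
          ~^^^^^^
  File "h.py", line 4, in P
    c=r.camera_params(name); R=cv2.Rodrigues(np.array(c['rvec'],float))[0]; K=np.array([[c['fx'],0,c['cx']],[0,c['fy'],c['cy']],[0,0,1.]])
ValueError: time passes only in moves, steps and waits
```

```bash
cat >> h.py <<'E'
import functools
P=functools.lru_cache(None)(P)   # per script; wrist pose fixed during a script
E
cat > fit.py <<'E'
from h import *
from scipy.optimize import minimize
B=np.array([[-.045,-.05],[.085,-.05],[.085,.05],[-.045,.05]])
SEG=(([.05,0,.2065],[0,0,.2065]),([0,0,.2065],[0,0,.175]),([0,0,.175],[-.01,0,.163]),([-.01,0,.163],[-.026,0,.163]),([-.026,0,.163],[-.036,0,.175]),([-.036,0,.175],[-.041,0,.199]))
def run(cam):
    r.get_image(cam); L=r.silhouettes(cam,'hook'); u=proj(cam,[.57,.18,.012])[0].astype(int)
    K,R,t=P(cam); f=4*K[0,0]; dep=(R@[.57,.18,.1]+t)[2]
    for d in L:
        if not d['region'][u[1]-4:u[1]+5,u[0]-4:u[0]+5].any(): continue
        M=cv2.resize(d['region'].astype(np.uint8),None,fx=4,fy=4,interpolation=0)
        def cost(p):
            c,s=np.cos(p[2]),np.sin(p[2]); Rz=np.array([[c,-s,0],[s,c,0],[0,0,1]]); k=np.zeros_like(M); o=np.array([*p[:2],0])
            px=lambda X:(proj(cam,np.asarray(X)@Rz.T+o)*4+2).round().astype(np.int32)
            cv2.fillConvexPoly(k,cv2.convexHull(px(np.vstack([np.c_[B,np.zeros(4)],np.c_[B,np.full(4,.012)]]))),1)
            for a,b,w in [([.05,0,.01],[.05,0,.205],.016)]+[(a,b,.007) for a,b in SEG]:
                q=px([a,b]).tolist(); cv2.line(k,q[0],q[1],1,max(1,int(f*w/dep)))
            return 1-(M&k).sum()/(M|k).sum()
        b=min((minimize(cost,[.551,.178,y],method='Nelder-Mead',options=dict(initial_simplex=[[.551,.178,y],[.556,.178,y],[.551,.183,y],[.551,.178,y+.15]],maxiter=120)) for y in np.radians([-10,5,20])),key=lambda s:s.fun)
        print(cam,d['p'],b.fun.round(3),b.x[:2].round(4),np.degrees(b.x[2]).round(1))
if __name__=='__main__':
    run('scene'); run('side')
    for u in((395,495),(480,390),(597,437),(510,555)): print(ray('scene',(u[0]/4+165,u[1]/4+145),.006).round(4))
E
python3 fit.py
```

```text
scene 0.95 0.089 [0.5541 0.1812] 9.3
side 0.78 0.168 [0.5513 0.178 ] 9.2
[0.6422 0.1474 0.006 ]
[0.5231 0.1295 0.006 ]
[0.5029 0.2246 0.006 ]
[0.6296 0.2426 0.006 ]
```

```bash
cat >> h.py <<'E'
EYE=np.array([.05,0,.009])
def hang(bx,bz,al=40.,be=0.,seat=(.534,.177),yaw=9.2,dy=0.):
    """ring top-bar centre at hook x=bx (m), height bz above seat; al=tilt out to tip side; be=turn about ring normal"""
    t=np.radians(yaw); hx=np.array([np.cos(t),np.sin(t),0]); hy=np.array([-np.sin(t),np.cos(t),0]); z=np.array([0,0,1.])
    a=np.radians(al); u=np.sin(a)*hx+np.cos(a)*z; n=np.cos(a)*hx-np.sin(a)*z
    bar=np.array([*seat,.165])+(bx+.018)*hx+dy*hy+bz*z; eye=bar-.032*u
    R=np.stack([hy,n,-u],1); R=Ro.from_rotvec(n*np.radians(be)).as_matrix()@R
    return eye-R@EYE,R
E
python3 - <<'E'
from h import *
p,R=hang(-.028,.09); print(p,R[:,2]); rel(p,R); p2,R2=hang(-.028,.05); rel(p2,R2,p,R)
E
```

```text
[0.51752876 0.12368067 0.23738098] [-0.63451896 -0.10276965 -0.76604444]
rel [299.  122.   69.4] [1.221 0.008 0.1  ]
rel [ 0.  25.7 30.6] [0. 0. 0.]
```

Request:
step_arm --steps '[299,122,69,1.221,0.008,0.1,299,122,69,1.221,0.008,0.1,299,122,69,1.221,0.008,0.1,299,122,69,1.221,0.008,0.1,299,122,69,1.221,0.008,0.1,299,122,69,1.221,0.008,0.1,299,122,69,1.221,0.008,0.1,299,122,69,1.221,0.008,0.1,299,122,69,1.221,0.008,0.1,299,122,69,1.221,0.008,0.1]'

```text
time_s: 17.05
tool_pos: [0.5172, 0.1232, 0.2393]
ee_rot: [[-0.16, 0.759, -0.631], [0.987, 0.123, -0.102], [-0.0, -0.639, -0.769]]
wrist_force: [-0.0, 0.2, -1.8]
finger_gap: 0.0117
gripper_force: 30.0
```

```bash
python3 - <<'E'
from h import *
st(); rel(*hang(-.028,.09))
a=save('scene','/tmp/a1.png'); b=save('side','/tmp/b1.png'); w=save('wrist','/tmp/w1.png')
p,R=hang(-.028,.09)
u,v=proj('scene',[.534,.177,.2])[0],proj('side',[.534,.177,.2])[0]; print(u,v)
cr=lambda im,u:cv2.resize(im[int(u[1])-50:int(u[1])+50,int(u[0])-50:int(u[0])+50],(400,400),interpolation=2)
cv2.imwrite('pics/h1.png',np.hstack([cr(a,u),cr(b,v)])[:,:,::-1])
E
```

```text
t 17.05 p [0.5172 0.1232 0.2393] q [9.400e+00 3.890e+01 5.930e+01 1.000e-01 1.216e+02 2.000e-01] F [-0.   0.2 -1.8] T [-0.02 -0.52 -0.  ] gap 0.0117 gf 30.0
rel [0.4 1.5 1.3] [ 0.005 -0.    -0.   ]
[297.75584092 204.18616499] [237.94210522 200.28051588]
```

View pics/h1.png

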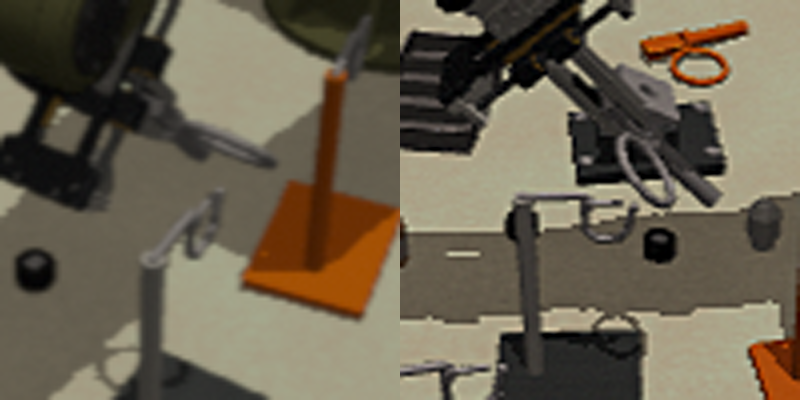

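```bash
cat > chk.py <<'E'
from h import *
s=r.observe(); p=np.array(s['tool_pos']);R=np.array(s['ee_rot'])
eye=p+R@EYE
th=np.linspace(0,2*np.pi,60)
t=np.radians(9.2); hx=np.array([np.cos(t),np.sin(t),0])
H=lambda x,z:np.array([.534,.177,0])+(x+.018)*hx+[0,0,z]
print('eye',eye.round(4))
for cam,u0,ox in(('scene',(297,204),0),('side',(237,200),400)):
    f=lambda X:(((proj(cam,X)-np.array(u0)+50)*4+[ox,0])).round(0)
    q=f(eye+.036*(np.outer(np.cos(th),R[:,0])+np.outer(np.sin(th),R[:,2])))
    print(cam,'ring bbox',q.min(0),q.max(0)); 
    for n,X in(('tip',H(-.041,.199)),('bowl_under',H(-.018,.158)),('spinecorner',H(0,.2065)),('posttop',H(.05,.2065)),('foot',p+R@[0,0,.101])): print(n,f(X)[0])
E
python3 chk.py
```

```text
eye [0.5035 0.1718 0.2319]
scene ring bbox [177. 117.] [276. 161.]
tip [219. 182.]
bowl_under [201. 246.]
spinecorner [190. 209.]
posttop [153. 254.]
foot [199. 145.]
side ring bbox [612. 131.] [670. 207.]
tip [632. 201.]
bowl_under [605. 241.]
spinecorner [582. 195.]
posttop [520. 197.]
foot [708. 198.]
```

Request:
step_arm --steps '[0,10,12,0,0,0,0,21,25,0,0,0,0,26,30,0,0,0,0,26,30,0,0,0]'

```text
time_s: 17.7
tool_pos: [0.5178, 0.1237, 0.1973]
ee_rot: [[-0.16, 0.755, -0.635], [0.987, 0.123, -0.103], [-0.0, -0.644, -0.765]]
wrist_force: [-0.6, -0.1, -1.7]
finger_gap: 0.012
gripper_force: 30.0
```

```bash
cat > view.py <<'E'
from h import *
import sys
st(); s=r.observe(); p=np.array(s['tool_pos']);R=np.array(s['ee_rot']); eye=p+R@EYE
rel(*hang(-.028,.05)); print('eye',eye.round(4))
th=np.linspace(0,2*np.pi,60); t=np.radians(9.2); hx=np.array([np.cos(t),np.sin(t),0])
H=lambda x,z:np.array([.534,.177,0])+(x+.018)*hx+[0,0,z]
out=[]
for cam in('scene','side'):
    im=save(cam,'/tmp/x.png'); u=proj(cam,[.52,.175,.19])[0].astype(int); S=10; h=20
    c=cv2.resize(im[u[1]-h-8:u[1]+h+8,u[0]-h:u[0]+h],None,fx=S,fy=S,interpolation=cv2.INTER_CUBIC)
    f=lambda X:((proj(cam,X)-u+[h,h+8]+.5)*S).round().astype(int)
    for X in(H(-.041,.199),H(-.036,.18),H(-.018,.1615),H(0,.18),H(0,.2065)): cv2.circle(c,f(X)[0].tolist(),3,(255,0,0),-1)
    for X in f(eye+.032*(np.outer(np.cos(th[::4]),R[:,0])+np.outer(np.sin(th[::4]),R[:,2]))): cv2.circle(c,X.tolist(),2,(0,255,0),-1)
    out.append(c)
cv2.imwrite(sys.argv[1],np.hstack(out)[:,:,::-1])
E
python3 view.py pics/h2.png
```

```text
t 17.7 p [0.5178 0.1237 0.1973] q [9.400e+00 4.090e+01 6.180e+01 1.000e-01 1.175e+02 2.000e-01] F [-0.6 -0.1 -1.7] T [ 0.03 -0.53 -0.11] gap 0.012 gf 30.0
rel [ 0.  -0.3  0.1] [-0.001  0.001  0.   ]
eye [0.5041 0.1721 0.1904]
```

View pics/h2.png

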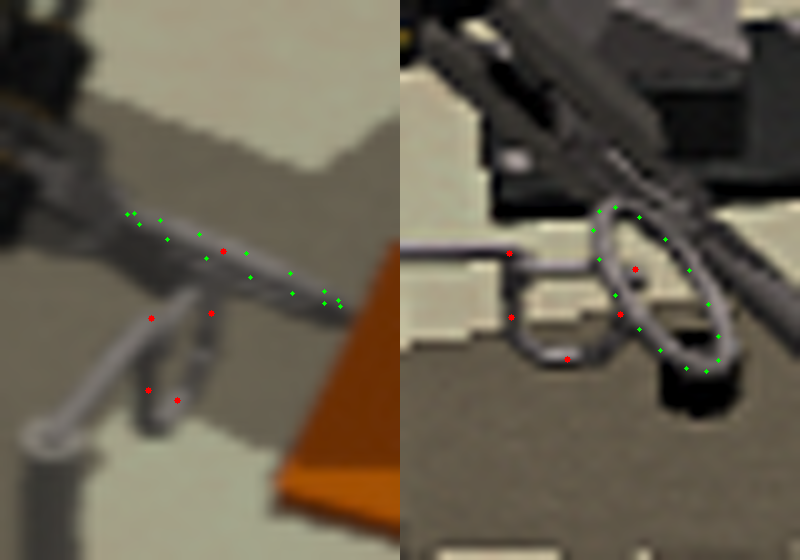

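Request:
step_arm --steps '[0,2.3,-1.9,0,0,0,0,5.5,1.9,0,0,0,0,8.7,5.7,0,0,0,0,11.9,9.6,0,0,0,0,15.2,13.4,0,0,0,0,15.2,13.4,0,0,0]'

```text
time_s: 18.55
tool_pos: [0.5205, 0.1242, 0.1777]
ee_rot: [[-0.161, 0.755, -0.636], [0.987, 0.123, -0.104], [-0.0, -0.644, -0.765]]
wrist_force: [-4.5, 0.0, 1.3]
finger_gap: 0.0122
gripper_force: 30.0
```

```bash
sed -i 's/rel(\*hang(-.028,.05))/rel(*hang(-.025,.01))/' view.py; python3 view.py pics/h3.png
```

```text
t 18.55 p [0.5205 0.1242 0.1777] q [9.400e+00 4.220e+01 6.220e+01 1.000e-01 1.157e+02 2.000e-01] F [-4.5  0.   1.3] T [-0.    0.45  0.15] gap 0.0122 gf 30.0
rel [-0.  13.1 15.5] [-0.002  0.001  0.   ]
eye [0.5068 0.1726 0.1708]
```

View pics/h3.png

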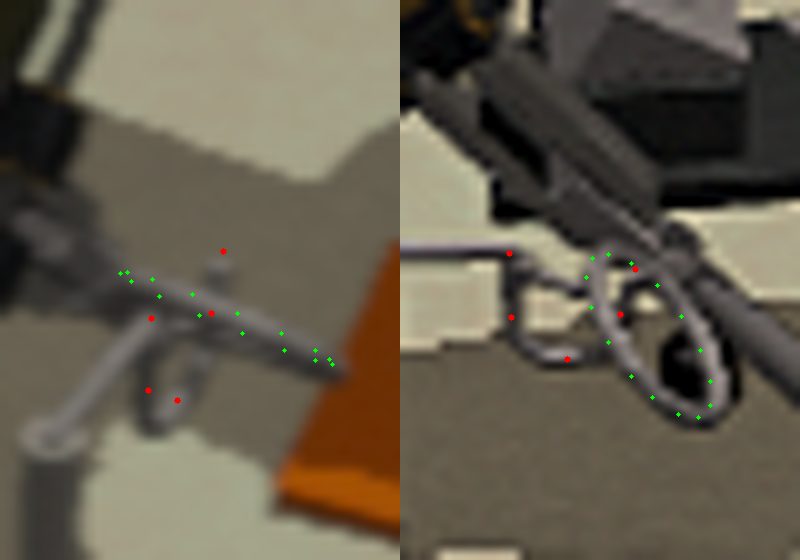

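The side view shows the gate being pushed down, the ring bar inside the mouth at (600,255), and the hook tip inside the ring at (640,275). I'll keep going down.

Request:
step_arm --steps '[0,2.6,3.1,0,0,0,0,5.1,6.1,0,0,0,0,7.7,9.2,0,0,0,0,9,10.7,0,0,0,0,9,10.7,0,0,0]'

```text
time_s: 19.27
tool_pos: [0.5205, 0.1241, 0.1633]
ee_rot: [[-0.161, 0.755, -0.636], [0.987, 0.122, -0.104], [-0.0, -0.644, -0.765]]
wrist_force: [-7.2, -0.4, -1.9]
finger_gap: 0.012
gripper_force: 30.0
```

```bash
python3 -c "
from h import *
st(); rel(*hang(-.025,.01))"
```

```text
t 19.27 p [0.5205 0.1241 0.1633] q [9.400e+00 4.290e+01 6.290e+01 1.000e-01 1.143e+02 2.000e-01] F [-7.2 -0.4 -1.9] T [-0.19  0.48  0.42] gap 0.012 gf 30.0
rel [0.1 3.8 4.5] [-0.002  0.001  0.   ]
```

Request:
step_arm --steps '[0,1.3,1.5,0,0,0,0,2.6,3.1,0,0,0,0,3.9,4.6,0,0,0,0,3.9,4.6,0,0,0]'

```text
time_s: 19.77
tool_pos: [0.521, 0.1242, 0.1577]
ee_rot: [[-0.16, 0.756, -0.635], [0.987, 0.123, -0.103], [-0.0, -0.643, -0.766]]
wrist_force: [-0.5, 0.2, -2.3]
finger_gap: 0.0119
gripper_force: 30.0
```

```bash
python3 view.py pics/h4.png
```

```text
t 19.77 p [0.521  0.1242 0.1577] q [9.400e+00 4.320e+01 6.320e+01 1.000e-01 1.136e+02 2.000e-01] F [-0.5  0.2 -2.3] T [ 0.   -0.51 -0.03] gap 0.0119 gf 30.0
rel [ 0.  -0.2  0.6] [-0.     0.001  0.   ]
eye [0.5073 0.1726 0.1508]
```

View pics/h4.png

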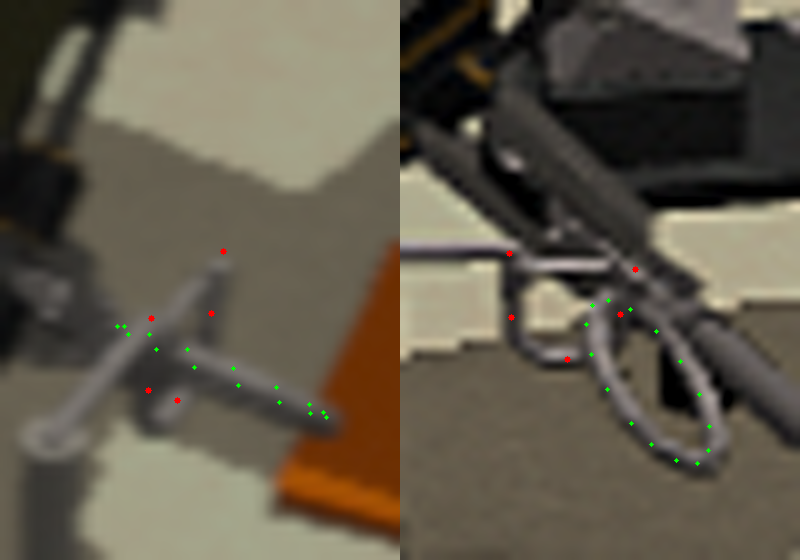

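The gate is closed above the ring bar (side view, gate at (560,265), ring through the hook), and the contact force has gone. Next I'll turn the pin towards its hanging attitude around the eye before releasing it.

```bash
python3 - <<'E'
from h import *
for i in range(1,9):
    f=i/8; rel(*hang(-.025+.010*f,.010-.003*f,40-22*f,40*f))
E
```

```text
rel [-0.6  2.5  4.7] [-0.048  0.088 -0.002]
rel [-0.8  5.4  8.5] [-0.096  0.175 -0.008]
rel [-0.6  8.8 12.1] [-0.143  0.262 -0.019]
rel [-0.  12.5 15.6] [-0.19   0.348 -0.033]
rel [ 0.9 16.7 18.9] [-0.236  0.435 -0.052]
rel [ 2.2 21.2 21.9] [-0.281  0.52  -0.075]
rel [ 3.9 26.  24.5] [-0.325  0.606 -0.102]
rel [ 6.  31.  26.8] [-0.368  0.69  -0.134]
```

Request:
step_arm --steps '[-0.6,2.5,4.7,-0.048,0.088,-0.002,-0.8,5.4,8.5,-0.096,0.175,-0.008,-0.6,8.8,12.1,-0.143,0.262,-0.019,0,12.5,15.6,-0.19,0.348,-0.033,0,12.5,15.6,-0.19,0.348,-0.033]'

```text
time_s: 20.5
tool_pos: [0.5204, 0.1231, 0.1381]
ee_rot: [[0.015, 0.863, -0.504], [0.954, 0.138, 0.265], [0.298, -0.485, -0.822]]
wrist_force: [1.0, 0.6, -2.7]
finger_gap: 0.012
gripper_force: 30.0
```

```bash
python3 - <<'E'
from h import *
st()
for i in range(4,9):
    f=i/8; rel(*hang(-.025+.010*f,.010-.003*f,40-22*f,40*f))
E
```

```text
t 20.5 p [0.5204 0.1231 0.1381] q [ 1.3 37.  74.1 16.3 99.7 -4.3] F [ 1.   0.6 -2.7] T [-0.28 -0.35  0.02] gap 0.012 gf 30.0
rel [0.9 0.4 0.3] [-0.     0.    -0.002]
rel [0.4 3.8 4.4] [-0.044  0.088 -0.02 ]
rel [0.4 7.7 8.4] [-0.087  0.175 -0.042]
rel [ 0.8 11.9 12.3] [-0.128  0.262 -0.069]
rel [ 1.6 16.4 15.9] [-0.167  0.348 -0.098]
```

Request:
step_arm --steps '[0.4,3.8,4.4,-0.044,0.088,-0.02,0.4,7.7,8.4,-0.087,0.175,-0.042,0.8,11.9,12.3,-0.128,0.262,-0.069,1.6,16.4,15.9,-0.167,0.348,-0.098,1.6,16.4,15.9,-0.167,0.348,-0.098]'

```text
time_s: 21.12
tool_pos: [0.5262, 0.1318, 0.1169]
ee_rot: [[0.073, 0.938, -0.339], [0.789, 0.154, 0.595], [0.61, -0.311, -0.729]]
wrist_force: [-0.3, -0.1, -2.1]
finger_gap: 0.012
gripper_force: 30.0
```

```bash
python3 - <<'E'
from h import *
s=st(); p=np.array(s['tool_pos']);R=np.array(s['ee_rot']);print('eye',p+R@EYE)
a=save('scene','/tmp/x.png'); b=save('side','/tmp/y.png')
c=lambda im,u:cv2.resize(im[u[1]-40:u[1]+40,u[0]-25:u[0]+25],None,fx=7,fy=7,interpolation=2)
f=lambda cam:proj(cam,[.52,.165,.16])[0].astype(int)
cv2.imwrite('pics/h5.png',np.hstack([c(a,f('scene')),c(b,f('side'))])[:,:,::-1])
E
```

```text
t 21.12 p [0.5262 0.1318 0.1169] q [ -6.1  35.4  83.5  33.7  89.8 -17.8] F [-0.3 -0.1 -2.1] T [-0.57 -0.22  0.04] gap 0.012 gf 30.0
eye [0.5268169  0.17659584 0.14087686]
```

View pics/h5.png

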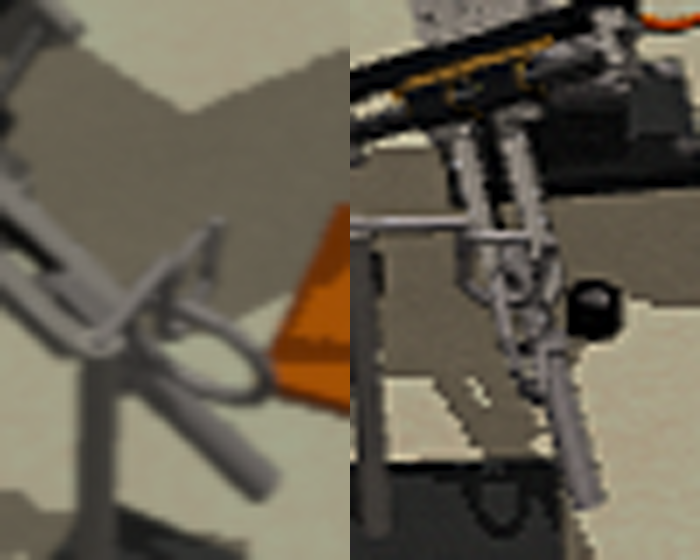

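Request:
step_arm --steps '[-0.9,0.5,1.1,0,0,0,-1.8,0.9,2.2,0,0,0,-1.8,0.9,2.2,0,0,0]'

```text
time_s: 21.6
tool_pos: [0.527, 0.1328, 0.1155]
ee_rot: [[0.071, 0.939, -0.337], [0.787, 0.154, 0.597], [0.612, -0.307, -0.728]]
wrist_force: [1.3, 0.8, 5.1]
finger_gap: 0.0118
gripper_force: 30.0
```

Request:
step_arm --steps '[0,0,0,0,0,0,0,0,0,0,0,0,0,0,0,0,0,0,0,0,0,0,0,0,0,0,0,0,0,0,0,0,0,0,0,0,0,0,0,0,0,0]' --hand 0.7

```text
time_s: 22.48
tool_pos: [0.5267, 0.1321, 0.1145]
ee_rot: [[0.072, 0.939, -0.337], [0.788, 0.153, 0.596], [0.611, -0.309, -0.729]]
wrist_force: [0.4, -0.1, 0.6]
finger_gap: 0.0658
gripper_force: 0.0
```

```bash
cat > net.py <<'E'
from h import *
st()
for cam in('scene','side'):
    r.get_image(cam)
    for n in('pin_eye','pin_grip','pin','hook_seat','holder'):
        for d in r.place_of(cam,n):
            q=np.array(d['position'])
            if (n!='holder' and q[1]>.05 and q[1]<.25 and q[0]>.45) or n=='holder': print(cam,n,round(d['p'],2),q.round(4))
E
python3 net.py
```

```text
t 22.48 p [0.5267 0.1321 0.1145] q [ -6.1  35.6  83.6  33.9  89.5 -18. ] F [ 0.4 -0.1  0.6] T [-0.35 -0.06 -0.03] gap 0.0658 gf 0.0
scene pin_eye 0.95 [0.5369 0.1863 0.1373]
scene pin_grip 0.63 [0.5237 0.1446 0.1083]
scene hook_seat 0.92 [0.5347 0.1762 0.167 ]
scene hook_seat 0.24 [ 0.5483  0.183  -0.0021]
scene holder 0.8 [ 0.55   -0.1746  0.0007]
side pin_eye 0.67 [0.5412 0.1802 0.1369]
side pin_grip 0.72 [0.5204 0.1395 0.1052]
side pin 0.59 [0.5647 0.2258 0.0461]
side hook_seat 0.82 [0.5304 0.1775 0.1667]
side holder 0.6 [ 0.5499 -0.175   0.0029]
side holder 0.51 [7.794e-01 4.640e-02 5.000e-04]
```

Request:
step_arm --steps '[0,0,-8,0,0,0,0,0,-16,0,0,0,0,0,-26,0,0,0,0,0,-40,0,0,0,0,0,-60,0,0,0,0,0,-85,0,0,0,0,0,-110,0,0,0,0,0,-130,0,0,0,0,0,-130,0,0,0,0,0,-130,0,0,0]'

```text
time_s: 24.32
tool_pos: [0.5701, 0.0548, 0.2087]
ee_rot: [[0.073, 0.939, -0.337], [0.788, 0.153, 0.596], [0.611, -0.309, -0.728]]
wrist_force: [0.1, 1.1, 0.0]
finger_gap: 0.0657
gripper_force: 0.0
```

Request:
step_arm --steps '[0,0,0,0,0,0,0,0,0,0,0,0,0,0,0,0,0,0,0,0,0,0,0,0,0,0,0,0,0,0,0,0,0,0,0,0,0,0,0,0,0,0,0,0,0,0,0,0,0,0,0,0,0,0,0,0,0,0,0,0]'

```text
time_s: 25.58
tool_pos: [0.5704, 0.0546, 0.2092]
ee_rot: [[0.072, 0.939, -0.337], [0.788, 0.153, 0.596], [0.611, -0.309, -0.729]]
wrist_force: [1.0, -0.1, -0.7]
finger_gap: 0.0655
gripper_force: 0.0
```

```bash
python3 net.py; python3 - <<'E'
from h import *
import cv2
# gate closed? find bright rod pixels along gate line in side view
im=cv2.cvtColor(r.get_image('side'),cv2.COLOR_RGB2GRAY).astype(int); t=np.radians(9.2); hx=np.array([np.cos(t),np.sin(t),0])
for x in(-.008,-.015,-.022,-.028):
    u=proj('side',np.array([.537,.177,.199])+(x+.018)*hx)[0]; c=int(round(u[0])); v=int(round(u[1])); print(c,v,im[v-4:v+6,c].tolist())
E
```

```text
t 25.57 p [0.5704 0.0546 0.2092] q [-12.3  35.9  69.5  31.8 104.2 -15.3] F [ 1.  -0.1 -0.7] T [-0.34 -0.13  0.  ] gap 0.0655 gf 0.0
scene pin_eye 0.77 [0.5386 0.1848 0.1353]
scene pin_grip 0.79 [0.5233 0.141  0.1078]
scene pin 0.79 [0.5661 0.2438 0.0528]
scene hook_seat 0.82 [0.5352 0.1781 0.1645]
scene holder 0.77 [ 0.5482 -0.1763 -0.0026]
scene holder 0.65 [ 0.543  -0.1814  0.0732]
scene holder 0.33 [0.5387 0.1822 0.1344]
side pin_eye 0.58 [0.5414 0.1821 0.1369]
side pin_grip 0.66 [0.5174 0.141  0.1041]
side pin_grip 0.46 [ 0.5538  0.177  -0.0029]
side pin 0.65 [0.5659 0.2362 0.053 ]
side hook_seat 0.62 [0.5312 0.1804 0.1658]
side holder 0.88 [ 0.5481 -0.1756 -0.0018]
234 201 [94, 93, 89, 113, 43, 44, 100, 56, 59, 62]
236 200 [104, 92, 85, 81, 166, 37, 87, 71, 176, 103]
238 200 [101, 88, 87, 80, 162, 47, 107, 98, 166, 170]
240 200 [97, 85, 108, 101, 133, 70, 169, 157, 157, 167]
```

```bash
python3 -c "
from cell import r
print(r.job_done())"
```

```text
the job is handed in; nothing more can be done
None
```

The pin came out of the bore by twisting under a gentle pull, and it now hangs by its eye in the grey snap hook with the gate closed. The holder stayed where it was, and I handed the job in at about 26 s; the judge returned no verdict.

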